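Set a toy engine's dowel with the spring dowel driver

TASK

Set the dowel in the wooden toy engine with the spring-powered driver: draw its striker back by the upright knob, slowly and by feel, just until the sear catches; the end stop comes right behind, so ease off the moment you feel it and do not lean on it. Let go, so that the sear alone holds it, then press the trigger plate down to fire it, so that the blow drives the dowel fully home. Do not touch the dowel or the toy, and leave the tins and other things around where they stand.

Things in the scene. Friction and masses are not known exactly. Their poses are not given: they have to be found in the camera images.
- driver: the spring driver, a fixed grey machine; base plate 90 mm wide, 12 mm thick, from x = -0.165 to +0.180. Origin: on the table under the bar; x: the firing direction, from knob towards toy; z up. A steel bar 16 mm thick runs along x, its axis 45 mm up. A sear housing 54 mm wide, 87 mm high covers x from -0.055 to +0.050; the toy lies in a nest from x = 0.075 to 0.163
- knob (a point): grip point on the striker's knob, a round steel post 16 mm thick standing on the bar's rear end, with a black cap 22 mm wide: on the post's axis, 78 mm above the table (post 53 to 97 mm up, cap top 106 mm). It moves along the driver's -x when drawn. At rest its axis stands about 49 mm behind the housing; behind and beside it is free
- striker (a joint): how far the striker is drawn back, m: 0 = its face flush with the toy's rear face. It rests at about 0.0095, its spring slack; drawn from there it pulls forward 0.33 N per mm. The sear catches after 25 to 55 mm of draw from rest: set anew each time, hidden, to be felt. On the way it rides up a ramp (2 to 5 N more, easing 12 mm before the catch); 2 mm past the catch is the end stop
- stop: the end stop in the housing, hidden: a stiff sprung buffer, 6 N per mm on top of the striker's own spring, so the pull rises steeply there. It must not be loaded above 8 N (1.3 mm into it). Origin: on the table under its centre; axes as the driver's
- trigger (a point): centre of the top of the trigger plate, a steel plate 36 mm (along the driver's x) by 32 mm, 92 mm above the table, in front of the housing, over the toy's rear end. It is the front arm of the sear rocker, pinned 46 mm behind it. Pressed 4 to 9 mm down, with some 8 to 15 N when cocked, it lifts the sear and fires; it is stopped after 15 mm
- dowel (a joint): how far the dowel has gone in, m: 0 = 9 mm proud of the toy's rear face, 0.009 = flush (fully home). Starts at 0 to 0.003. Tight (4 N friction), it stays where it is driven to
- dowel_end (a point): centre of the dowel's free end, 14 mm thick, facing the striker (on the bar's axis, 45 mm up)
- toy: wooden toy engine with its dowel, 88 x 44 mm, 85 mm high at the cab (at the far end; 65 mm high at the trigger's end), held in the nest; origin under its rear face at the table's height, axes as the driver's
- tin_a: small paint tin, 52 mm wide, 45 mm high, standing close beside the driver; loose bystander, origin under its centre
- tin_b: another small paint tin, 52 mm wide, 45 mm high, close on the driver's other side; loose bystander, origin under its centre
- tin_c: large paint tin, 84 mm wide, 100 mm high; loose bystander, origin under its centre
- tin_d: large paint tin, 84 mm wide, 100 mm high; loose bystander, origin under its centre
- jar: screw-lid jar, 60 mm wide, 70 mm high; loose bystander, origin under its centre
- pawn_strip: wooden strip 100 x 240 x 18 mm with two rows of small painted pawns, 45 mm high in all; loose bystander, origin under its centre
- brush_pot: clear pot 84 mm wide, 90 mm high, with brushes up to 190 mm high; loose bystander, origin under its centre

How it is judged:
On the way, in this order (a step that is already met when the one before it is completed fails the run):
1. the striker is drawn back and held by the sear alone, nothing touching it, the dowel still proud by more than 4 mm (value of joint striker above 0.031 m and value of joint dowel below 0.005 m and contact force between driver and the fingers below 0.3 N and contact force between driver and the arm below 0.3 N), for 0.3 s.
2. fired: the striker has flown forward and the dowel is home (value of joint striker below 0.02 m and value of joint dowel above 0.008 m), for 0.2 s.
At the end, for the whole second after the job is handed in: the dowel is home, standing proud by less than 1 mm, and the striker is forward, at its rest place (drawn less than 20 mm) (all of step 2); the robot touches nothing.
It fails at once if the striker is hauled against the end stop with more than 8 N (contact force between stop and anything else above 8 N).
It fails at once if the robot touches the dowel or the toy (contact force between toy and the fingers above 1 N or contact force between toy and the arm above 1 N).
It fails at once if a bystander is moved by more than 25 mm (distance of any of tin_a, tin_b, tin_c, tin_d, jar, pawn_strip, brush_pot from where it was at the start of the episode above 0.025 m).
It also fails if it takes over 64 s, if anything falls off the work surface, if the arm or the gripper's body presses on something with over 40 N, if the wrist force passes 120 N, or if a joint passes its speed limit or range.

ROBOT

A 7-joint arm with a two-finger parallel gripper is mounted at the origin on the work surface. World frame = base frame: x ahead of the robot, y to its left, z up, the work surface at z = 0. Lengths are in m, angles in rad, forces in N, time in s.
With the tool pointing down it reaches from about 0.4 to 0.85 m from the base axis. Payload 10.4 kg.
Tool frame: the origin (TCP) lies on the centre line of the jaws, within the pads' length; the fingertips stand 11 mm ahead of it and the grasp point (between the pads) lies 8 mm behind it (tip_reach is the distance from the TCP to the fingertips, in m); z points along the fingers, y is the line along which they close (so a half turn about z gives the same grasp; the last joint's range is limited). The gripper opens to 85 mm and grips with 20 to 120 N. Pads are 22 mm wide; open, the fingers measure 114 mm over their backs; the gripper's body (76 mm by 85 mm) begins 54 mm behind the grasp point. The pads swing forward as they close: fully open they stand 13 mm farther back than shut.
Start: joints at [1.322, 0.332, -0.065, 1.46, 0.022, 1.35, -0.088], TCP at [0.14, -0.609, 0.242] pointing down, gripper open.
Joint ranges: [-2.6, 2.6], [-0.5, 2.12], [-1.47, 1.34], [0.16, 2.42], [-1.27, 4.41], [0.06, 2.06], [-2.6, 2.6]. Speed limits (rad/s): [2.22, 2.22, 2.79, 2.79, 3.14, 3.14, 3.14].

INTERFACE

Orientations are given as a unit quaternion [x, y, z, w].
In Python, from workcell import get_obs, camera, hand_in, tip_reach gives the robot as it stands. The module is installed in compiled form; this text tells all that it offers.
- The arm moves only by the tool move_arm, never from a script. Its argument "plan" is a list of rows, each an object with "delta_pos": the shift along the tool's x, y, z in shares of 0.6 m (1.0 is 0.6 m), a list of three; "turn": the turn, a rotation vector about the tool's x, y, z in fractions of the full range, 1 being 90 degrees, a list of three; "fingers": the closure, from 0 (fully open) to 1 (shut). A call has 1 to 12 rows; each row is the pose to reach, as a shift and turn from the pose commanded when the call began, along the tool's axes at that moment; what a row does not reach only later rows make up. A row lasts 1/8 s, in which the tool goes at most 62.5 mm and 10.7 degrees, less where a joint would pass 70% of its speed; a pose out of reach is approached as far as the arm can. No shift or turn number may pass 1 either way. A call with a gripper value outside its range is refused whole. The fingers move at their own pace and stop on an object; "force" is the grip in N (left out, the last holds). Time passes only in rows, so rows that repeat a pose let the fingers close. It gives the time, the measured TCP pose, the force, the opening and the grip force at its end, in the units of the state.
- get_obs(): the state, without advancing time (a new reading comes with each control period).
- camera(name): name is "scene" or "top" or "wrist"; returns a dict with "color" (384x512x3 uint8, red, green, blue), "range_z" (384x512 float32, m along the optical axis (not along the pixel's ray), 0 where there is no reading), "fx", "fy", "cx", "cy" (pixels), "k1" (the pictures are not rectified: a ray, as slopes to the right and down, at radius r is drawn at 1 + k1 r^2 times it, then the intrinsics apply), "R" (3x3) and "t" (3): a world point X has camera coordinates R X + t; the wrist camera has in their place "tool_from_camera" (4x4, takes a point from camera to tool coordinates, whose origin is the TCP and whose axes are the flange's). Camera axes: x right, y down, z forward; pixel columns grow to the right and rows downward; lengths in m; the calibration is good to about 2 mm. A picture is of the moment at which its call begins: read the wrist's pose just before it.
- hand_in(): hands the job in; it is judged then, once.
The state is a dict: "clock": time; "joint_pos": joint angles; "joint_velocities": joint speeds; "tau": joint torques, N m; "position": TCP position; "ee_rot": TCP orientation; "ft_force": force on the tool from outside, world axes, zero at the start; "torque": the same for the moment, N m; "grip_width": opening from 0.0 (shut) to 1.0 (fully open); "grasp_force": force on a finger pad.
Only numpy, scipy, OpenCV 4.12 (cv2) and the standard library are available. Lean on these libraries where they do the work, as an engineer would, in place of code of your own. Each camera call takes 0.05 s, during which the arm holds its last target. There are 200 camera calls.

## Working session

There is one attempt and no reset: what is moved stays moved. The work goes in short steps, Python scripts to look and compute and a tool call to move; the robot and the scene stay as the last step left them, time stands still between calls to the robot, and variables do not carry over. Pictures are saved under pics/ and viewed, at most 10 in all, crops included, and the job is handed in when it is done.

Besides the shell and the picture viewer there is one more tool, called after "Emit:" as name(argument=value, ...) on one line, values as JSON. move_arm: Moves the arm, as the interface text tells. Its arguments: {"type":"object","properties":{"plan":{"type":"array","items":{"type":"object","properties":{"delta_pos":{"type":"array","items":{"type":"number"}},"turn":{"type":"array","items":{"type":"number"}},"fingers":{"type":"number"}}}},"force":{"type":"number"}},"required":["plan"]}

```bash
mkdir -p pics
cat > h.py <<'E'
import numpy as np, cv2
from workcell import get_obs, camera, hand_in, tip_reach
from scipy.spatial.transform import Rotation as Rn
def cloud(c):
    h,w=c["range_z"].shape; u,v=np.meshgrid(np.arange(w),np.arange(h))
    K=np.array([[c["fx"],0,c["cx"]],[0,c["fy"],c["cy"]],[0,0,1.]])
    p=cv2.undistortPoints(np.stack([u,v],-1).reshape(-1,1,2).astype(float),K,np.array([c["k1"],0,0,0.])).reshape(h,w,2)
    z=c["range_z"]; P=np.dstack([p[...,0]*z,p[...,1]*z,z])
    return (P-c["t"])@c["R"]   # R^T (P-t)
E
python3 - <<'E'
from h import *
o=get_obs(); print({k:np.round(v,3) for k,v in o.items()}, tip_reach)
for n in("top","scene"):
    c=camera(n); cv2.imwrite(f"pics/{n}.png",cv2.resize(c["color"][...,::-1],(800,600)))
    np.savez(n+".npz",**c)
E
```

```text
{'clock': np.float64(0.0), 'joint_pos': array([ 1.322,  0.333, -0.065,  1.461,  0.022,  1.35 , -0.088]), 'joint_velocities': array([ 0.   , -0.002,  0.   , -0.   , -0.   ,  0.001,  0.001]), 'tau': array([-1.0000e-03, -6.2545e+01,  4.9000e-02, -3.9161e+01,  1.6000e-02,
        1.0000e-02,  0.0000e+00]), 'position': array([ 0.14 , -0.609,  0.242]), 'ee_rot': array([ 0.994,  0.113, -0.   , -0.001]), 'ft_force': array([-0.353, -0.745,  0.13 ]), 'torque': array([-0.022, -0.024,  0.029]), 'grasp_force': np.float64(0.0), 'grip_width': np.float64(1.005)} 0.011
```

View pics/top.png

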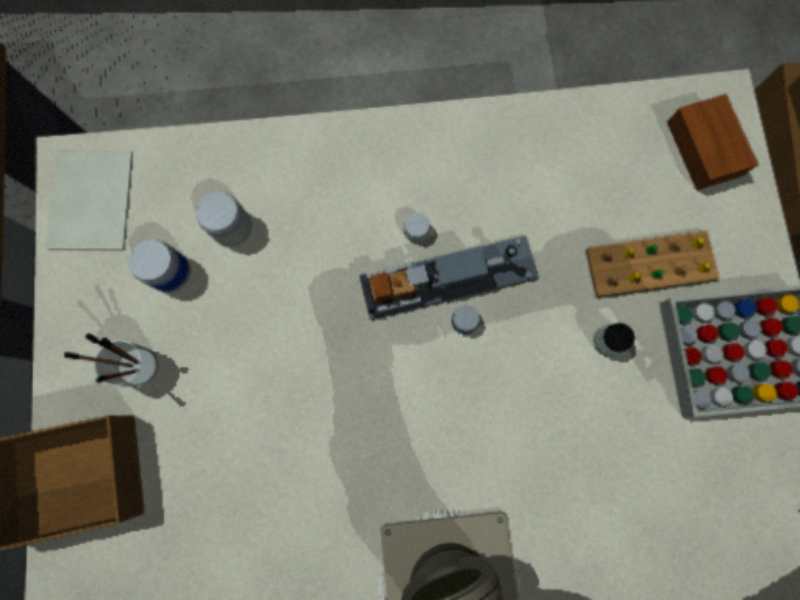

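View pics/scene.png

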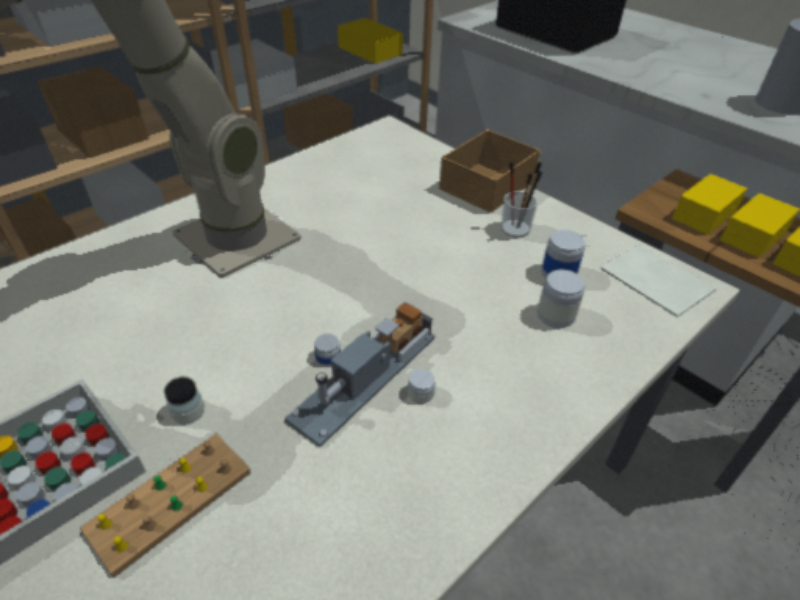

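The top view shows the driver in the middle: knob at about (511,251), housing (460,265), trigger plate (416,273) and toy (393,286). The small tins are at (417,226) and (466,319). The scene view agrees. Next I localise the knob, trigger and axis.

Run:
```python
from h import *
for n,s in(("top",.64),("scene",.64)):
    c=dict(np.load(n+".npz")); P=cloud(c)
    np.save(n+"_P.npy",P)
    for (u,v) in ([(511,251),(490,255),(460,265),(416,273),(381,288),(417,226),(466,319),(372,315),(533,275),(526,239),(450,560)] if n=="top" else [(322,380),(360,358),(388,326),(421,378),(327,343)]):
        print(n,u,v,P[int(v*s),int(u*s)].round(4))
# housing top, plane fit
P=np.load("top_P.npy"); 
kx=P[int(251*.64),int(511*.64)]
for n in("top","scene"):
    Q=np.load(n+"_P.npy").reshape(-1,3)
    near=np.linalg.norm(Q[:,:2]-kx[:2],axis=1)<.28
    for lo,hi,nm in((.080,.0895,"housing"),(.0895,.096,"trig"),(.098,.115,"cap"),(.008,.016,"plate")):
        q=Q[near&(Q[:,2]>lo)&(Q[:,2]<hi)].astype(np.float32)
        if len(q)>3: print(n,nm,len(q),q.mean(0),cv2.minAreaRect(q[:,:2].copy()))
c=dict(np.load("top.npz"))["color"][...,::-1]
cv2.imwrite("pics/crop.png",cv2.resize(c[130:220,215:355],(800,514),interpolation=cv2.INTER_CUBIC))
```

```text
top 511 251 [ 0.5812 -0.1769  0.0999]
top 490 255 [ 0.5998 -0.1513  0.0096]
top 460 265 [ 0.5674 -0.0804  0.0881]
top 416 273 [0.5601 0.0023 0.092 ]
top 381 288 [0.5383 0.0713 0.0882]
top 417 226 [ 0.6656 -0.0099  0.0445]
top 466 319 [ 0.4707 -0.0845  0.0439]
top 372 315 [0.5039 0.0931 0.0106]
top 533 275 [ 0.5489 -0.2315  0.0117]
top 526 239 [ 0.6275 -0.2275  0.0104]
top 450 560 [0.074  0.0007 0.1409]
scene 322 380 [ 0.5876 -0.1792  0.1068]
scene 360 358 [ 0.5792 -0.0878  0.0872]
scene 388 326 [0.5565 0.0031 0.0945]
scene 421 378 [ 0.6633 -0.0108  0.046 ]
scene 327 343 [ 0.4742 -0.0847  0.0445]
top housing 692 [ 0.55988157 -0.04306373  0.08622228] ((0.5609151721000671, -0.04482609033584595), (0.05511137843132019, 0.2616032660007477), 8.185782432556152)
top trig 215 [ 0.5583867  -0.03758204  0.09159665] ((0.5604008436203003, -0.049261659383773804), (0.052631575614213943, 0.2645682692527771), 8.735089302062988)
top cap 37 [ 0.5777371  -0.1694268   0.10290104] ((0.5719879865646362, -0.08344724774360657), (0.021116241812705994, 0.2039981335401535), 4.177417278289795)
top plate 1338 [ 0.55554396 -0.15761419  0.01255275] ((0.5483048558235168, -0.19109052419662476), (0.45775991678237915, 0.46798214316368103), 44.79634094238281)
scene housing 573 [ 0.5631264  -0.05475659  0.0866008 ] ((0.561312735080719, -0.04969455301761627), (0.05611756816506386, 0.270699679851532), 8.212322235107422)
scene trig 163 [ 0.56185365 -0.03848928  0.09176715] ((0.5641753673553467, -0.05418923497200012), (0.051604896783828735, 0.2606273889541626), 5.58907413482666)
scene cap 30 [ 0.58217895 -0.17678314  0.10380639] ((0.5799030661582947, -0.1758270114660263), (0.020336324349045753, 0.017592787742614746), 83.2593002319336)
scene plate 1512 [ 0.58039117 -0.17613763  0.01284317] ((0.55293869972229, -0.17208826541900635), (0.5485331416130066, 0.2076377123594284), 77.79945373535156)
```

View pics/crop.png

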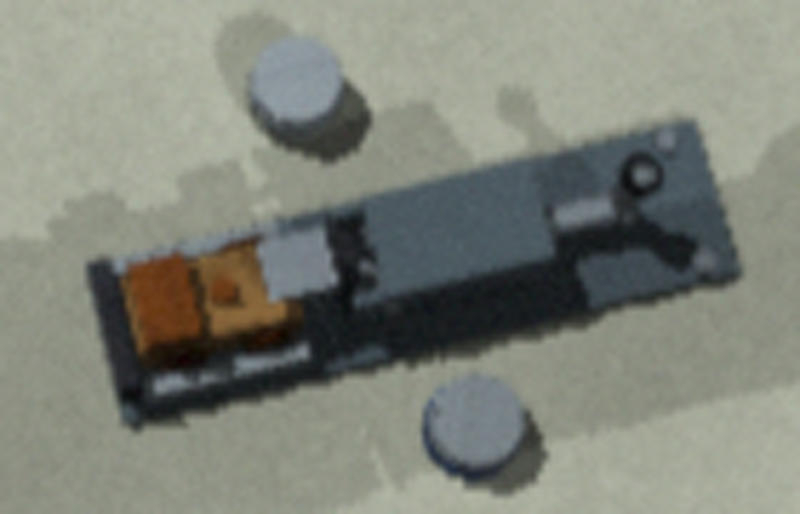

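Crop: the cap is at (641,175), the trigger plate at (297,262) and the housing spans (362..552, 165..300). I'll fit the axis more exactly.

Run:
```python
from h import *
for n in("top","scene"):
    Q=np.load(n+"_P.npy").reshape(-1,3)
    def sel(x0,x1,y0,y1,z0,z1): 
        return Q[(Q[:,0]>x0)&(Q[:,0]<x1)&(Q[:,1]>y0)&(Q[:,1]<y1)&(Q[:,2]>z0)&(Q[:,2]<z1)].astype(np.float32)
    for nm,b in dict(housing=(.52,.61,-.16,-.02,.083,.0905),trig=(.53,.59,-.022,.035,.086,.098),cap=(.56,.61,-.2,-.15,.095,.112),plate=(.48,.65,-.26,-.14,.007,.018),plateall=(.48,.65,-.26,.13,.007,.018),tinA=(.63,.70,-.05,.03,.04,.05),tinB=(.43,.51,-.12,-.05,.04,.05)).items():
        q=sel(*b); r=cv2.minAreaRect(q[:,:2].copy()); print(n,nm,len(q),q.mean(0).round(4),np.round(r[0],4),np.round(r[1],4),round(r[2],2))
from workcell import get_obs
R=Rn.from_quat(get_obs()["ee_rot"]); print(R.as_matrix().round(3))
```

```text
top housing 527 [ 0.5655 -0.0796  0.0871] [ 0.5649 -0.0732] [0.055  0.1073] 8.19
top trig 139 [0.5537 0.0008 0.092 ] [ 0.5544 -0.001 ] [0.0315 0.0409] 8.47
top cap 41 [ 0.5787 -0.1751  0.1023] [ 0.5792 -0.1749] [0.0192 0.0207] 79.79
top plate 698 [ 0.5769 -0.1891  0.0126] [ 0.554  -0.1886] [0.1449 0.0997] 7.96
top plateall 1253 [ 0.5581 -0.1164  0.0125] [ 0.5649 -0.0629] [0.1675 0.3506] 0.04
top tinA 174 [ 0.6649 -0.0115  0.0453] [ 0.6661 -0.0114] [0.0462 0.0465] 25.71
top tinB 198 [ 0.4725 -0.0852  0.0453] [ 0.4718 -0.0859] [0.0447 0.0455] 84.44
scene housing 463 [ 0.5665 -0.0817  0.0875] [ 0.565  -0.0749] [0.0559 0.1085] 8.03
scene trig 107 [ 5.551e-01 -5.000e-04  9.210e-02] [ 0.5541 -0.0012] [0.0323 0.0428] 5.86
scene cap 34 [ 0.5817 -0.1763  0.103 ] [ 0.5799 -0.1758] [0.0203 0.0176] 83.26
scene plate 794 [ 0.5854 -0.1928  0.0129] [ 0.5812 -0.1853] [0.0923 0.1006] 8.23
scene plateall 1344 [ 0.5863 -0.1337  0.0128] [ 0.5591 -0.0627] [0.3545 0.1553] 88.33
scene tinA 170 [ 0.6669 -0.0126  0.0458] [ 0.6665 -0.0119] [0.0442 0.0472] 45.5
scene tinB 148 [ 0.4732 -0.0857  0.0458] [ 0.4729 -0.086 ] [0.0452 0.0483] 89.25
[[ 0.975  0.224 -0.   ]
 [ 0.224 -0.975  0.001]
 [-0.    -0.001 -1.   ]]
```

The manual's scale: shifts go in shares of 0.6 m and turns go in shares of 90 degrees. Converting my numbers, 0.5257 m / 0.6 = 0.8762, -0.3248 m / 0.6 = -0.5413, -1.486 rad / 1.5708 = -0.946.

Emit:
move_arm(plan=[{"delta_pos": [0.0797, -0.0492, 0], "turn": [0, 0, -0.0859], "fingers": 0}, {"delta_pos": [0.1593, -0.0983, 0], "turn": [0, 0, -0.1719], "fingers": 0}, {"delta_pos": [0.239, -0.1475, 0], "turn": [0, 0, -0.2578], "fingers": 0}, {"delta_pos": [0.3187, -0.1967, 0], "turn": [0, 0, -0.3438], "fingers": 0}, {"delta_pos": [0.3983, -0.246, 0], "turn": [0, 0, -0.4297], "fingers": 0}, {"delta_pos": [0.4778, -0.2952, 0], "turn": [0, 0, -0.5157], "fingers": 0}, {"delta_pos": [0.5575, -0.3445, 0], "turn": [0, 0, -0.6016], "fingers": 0}, {"delta_pos": [0.6372, -0.3937, 0], "turn": [0, 0, -0.6875], "fingers": 0}, {"delta_pos": [0.7168, -0.4428, 0], "turn": [0, 0, -0.7735], "fingers": 0}, {"delta_pos": [0.7965, -0.492, 0], "turn": [0, 0, -0.8594], "fingers": 0}, {"delta_pos": [0.8762, -0.5413, 0], "turn": [0, 0, -0.946], "fingers": 0}, {"delta_pos": [0.8762, -0.5413, 0], "turn": [0, 0, -0.946], "fingers": 0}], force=40)

```text
clock: 1.6
position: [0.5817, -0.1697, 0.2416]
ee_rot: [0.652, 0.758, 0.001, -0.001]
ft_force: [-1.1, -0.0, 0.9]
grip_width: 0.997
grasp_force: 0.0
```

Run:
```python
from h import *
o=get_obs(); c=camera("wrist"); print(o["position"].round(4),o["ft_force"].round(2), Rn.from_quat(o["ee_rot"]).as_matrix().round(3).tolist())
T=c["tool_from_camera"]; R=Rn.from_quat(o["ee_rot"]).as_matrix()
c["R"]=np.eye(3);c["t"]=np.zeros(3)
P=cloud(c); P=(P@T[:3,:3].T+T[:3,3])@R.T+o["position"]
np.save("wrist_P.npy",P)
img=c["color"][...,::-1]; cv2.imwrite("pics/w1.png",cv2.resize(img,(800,600)))
Q=P.reshape(-1,3)[(c["range_z"]>0).ravel()]
for nm,b in dict(cap=(.55,.61,-.21,-.13,.097,.115),housing=(.50,.62,-.16,-.02,.083,.0905),plate=(.48,.65,-.26,-.14,.007,.018),trig=(.53,.59,-.022,.035,.088,.098)).items():
    q=Q[(Q[:,0]>b[0])&(Q[:,0]<b[1])&(Q[:,1]>b[2])&(Q[:,1]<b[3])&(Q[:,2]>b[4])&(Q[:,2]<b[5])].astype(np.float32)
    if len(q)>3: r=cv2.minAreaRect(q[:,:2].copy()); print(nm,len(q),q.mean(0).round(4),np.round(r[0],4),np.round(r[1],4),round(r[2],2))
```

```text
[ 0.5817 -0.1697  0.2416] [-1.11 -0.04  0.94] [[-0.15, 0.989, 0.0], [0.989, 0.15, 0.003], [0.003, 0.001, -1.0]]
cap 338 [ 0.5786 -0.1736  0.1027] [ 0.5788 -0.1749] [0.021  0.0211] 52.22
housing 8018 [ 0.5652 -0.0788  0.086 ] [ 0.5655 -0.081 ] [0.0541 0.0897] 7.98
plate 5385 [ 0.579  -0.1863  0.0113] [ 0.5799 -0.1843] [0.0905 0.1005] 7.6
```

View pics/w1.png

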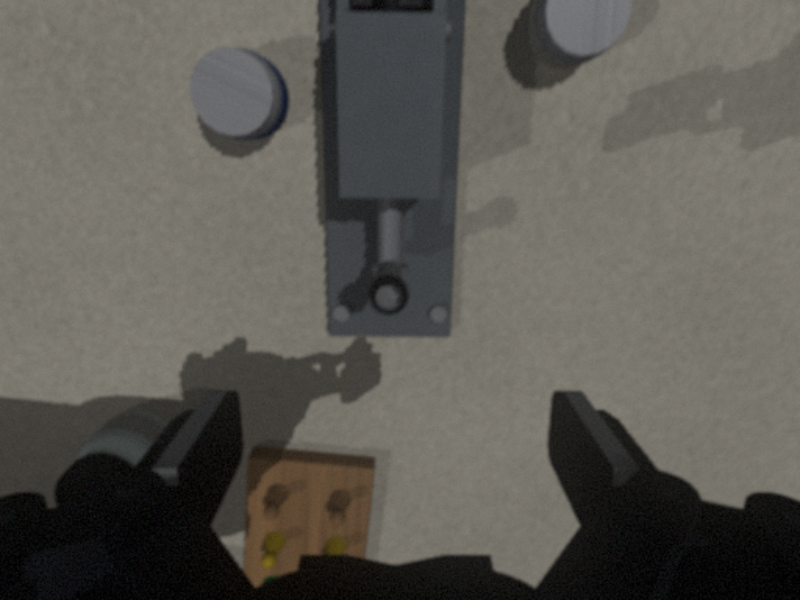

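The wrist view shows the cap at (389,294), which works out to world (0.579,-0.175). I'll descend partway and check the settled pose.

In the tool's units: 0.08 m / 0.6 = 0.1333, 0.04 m / 0.6 = 0.0667.

Emit:
move_arm(plan=[{"delta_pos": [0, 0, 0.0667], "turn": [0, 0, 0], "fingers": 0}, {"delta_pos": [0, 0, 0.1333], "turn": [0, 0, 0], "fingers": 0}, {"delta_pos": [0, 0, 0.1333], "turn": [0, 0, 0], "fingers": 0}, {"delta_pos": [0, 0, 0.1333], "turn": [0, 0, 0], "fingers": 0}])

```text
clock: 2.15
position: [0.5799, -0.1758, 0.164]
ee_rot: [0.656, 0.755, 0.0, 0.001]
ft_force: [0.0, 0.1, 0.8]
grip_width: 0.998
grasp_force: 0.0
```

In the tool's units: 0.093 m / 0.6 = 0.155, 0.07 m / 0.6 = 0.1167.

Emit:
move_arm(plan=[{"delta_pos": [0.0017, -0.0017, 0.0583], "fingers": 0, "turn": [0, 0, 0]}, {"delta_pos": [0.0017, -0.0017, 0.1167], "fingers": 0, "turn": [0, 0, 0]}, {"delta_pos": [0.0017, -0.0017, 0.155], "fingers": 0, "turn": [0, 0, 0]}, {"delta_pos": [0.0017, -0.0017, 0.155], "fingers": 0, "turn": [0, 0, 0]}, {"delta_pos": [0.0017, -0.0017, 0.155], "fingers": 0, "turn": [0, 0, 0]}, {"delta_pos": [0.0017, -0.0017, 0.155], "fingers": 0, "turn": [0, 0, 0]}])

```text
clock: 2.9
position: [0.5795, -0.1744, 0.0711]
ee_rot: [0.656, 0.755, 0.0, 0.001]
ft_force: [-0.1, 0.5, -0.7]
grip_width: 0.996
grasp_force: 0.0
```

Emit:
move_arm(plan=[{"delta_pos": [0, 0, 0], "fingers": 0.5, "turn": [0, 0, 0]}, {"delta_pos": [0, 0, 0], "fingers": 0.65, "turn": [0, 0, 0]}, {"delta_pos": [0, 0, 0], "fingers": 0.75, "turn": [0, 0, 0]}, {"delta_pos": [0, 0, 0], "fingers": 0.85, "turn": [0, 0, 0]}, {"delta_pos": [0, 0, 0], "fingers": 1, "turn": [0, 0, 0]}, {"delta_pos": [0, 0, 0], "fingers": 1, "turn": [0, 0, 0]}, {"delta_pos": [0, 0, 0], "fingers": 1, "turn": [0, 0, 0]}, {"delta_pos": [0, 0, 0], "fingers": 1, "turn": [0, 0, 0]}], force=50)

```text
clock: 3.9
position: [0.5793, -0.1738, 0.0695]
ee_rot: [0.655, 0.755, 0.001, 0.001]
ft_force: [5.3, 0.4, -3.0]
grip_width: 0.187
grasp_force: 48.6
```

In the tool's units: -0.006 m / 0.6 = -0.01, -0.003 m / 0.6 = -0.005.

Emit:
move_arm(plan=[{"delta_pos": [-0.005, 0, 0], "fingers": 1, "turn": [0, 0, 0]}, {"delta_pos": [-0.01, 0, 0], "fingers": 1, "turn": [0, 0, 0]}, {"delta_pos": [-0.01, 0, 0], "fingers": 1, "turn": [0, 0, 0]}, {"delta_pos": [-0.01, 0, 0], "fingers": 1, "turn": [0, 0, 0]}])

```text
clock: 4.4
position: [0.5801, -0.1792, 0.0695]
ee_rot: [0.655, 0.755, 0.001, 0.0]
ft_force: [4.6, 2.0, -1.4]
grip_width: 0.189
grasp_force: 48.7
```

In the tool's units: -0.003 m / 0.6 = -0.005.

Emit:
move_arm(plan=[{"delta_pos": [-0.005, 0, 0], "fingers": 1, "turn": [0, 0, 0]}, {"delta_pos": [-0.005, 0, 0], "fingers": 1, "turn": [0, 0, 0]}, {"delta_pos": [-0.005, 0, 0], "fingers": 1, "turn": [0, 0, 0]}])

```text
clock: 4.78
position: [0.5805, -0.1818, 0.0695]
ee_rot: [0.655, 0.756, 0.001, 0.0]
ft_force: [5.0, 3.1, -0.6]
grip_width: 0.191
grasp_force: 48.7
```

In the tool's units: -0.003 m / 0.6 = -0.005.

Emit:
move_arm(plan=[{"delta_pos": [-0.005, 0, 0], "fingers": 1, "turn": [0, 0, 0]}, {"delta_pos": [-0.005, 0, 0], "fingers": 1, "turn": [0, 0, 0]}, {"delta_pos": [-0.005, 0, 0], "fingers": 1, "turn": [0, 0, 0]}])

```text
clock: 5.15
position: [0.5808, -0.1846, 0.0695]
ee_rot: [0.655, 0.756, 0.001, 0.0]
ft_force: [3.0, 3.5, -0.5]
grip_width: 0.19
grasp_force: 48.7
```

In the tool's units: -0.003 m / 0.6 = -0.005.

Emit:
move_arm(plan=[{"delta_pos": [-0.005, 0, 0], "fingers": 1, "turn": [0, 0, 0]}, {"delta_pos": [-0.005, 0, 0], "fingers": 1, "turn": [0, 0, 0]}, {"delta_pos": [-0.005, 0, 0], "fingers": 1, "turn": [0, 0, 0]}])

```text
clock: 5.52
position: [0.5812, -0.1872, 0.0695]
ee_rot: [0.655, 0.756, 0.001, -0.0]
ft_force: [3.5, 4.7, -0.4]
grip_width: 0.188
grasp_force: 48.7
```

In the tool's units: -0.003 m / 0.6 = -0.005.

Emit:
move_arm(plan=[{"delta_pos": [-0.005, 0, 0], "fingers": 1, "turn": [0, 0, 0]}, {"delta_pos": [-0.005, 0, 0], "fingers": 1, "turn": [0, 0, 0]}, {"delta_pos": [-0.005, 0, 0], "fingers": 1, "turn": [0, 0, 0]}])

```text
clock: 5.9
position: [0.5816, -0.1898, 0.0695]
ee_rot: [0.655, 0.756, 0.001, -0.0]
ft_force: [3.3, 6.4, 1.1]
grip_width: 0.187
grasp_force: 48.8
```

In the tool's units: -0.003 m / 0.6 = -0.005.

Emit:
move_arm(plan=[{"delta_pos": [-0.005, 0, 0], "fingers": 1, "turn": [0, 0, 0]}, {"delta_pos": [-0.005, 0, 0], "fingers": 1, "turn": [0, 0, 0]}, {"delta_pos": [-0.005, 0, 0], "fingers": 1, "turn": [0, 0, 0]}])

```text
clock: 6.28
position: [0.5819, -0.1921, 0.0694]
ee_rot: [0.655, 0.756, 0.001, -0.001]
ft_force: [1.9, 7.3, 1.5]
grip_width: 0.193
grasp_force: 48.8
```

In the tool's units: -0.002 m / 0.6 = -0.0033.

Emit:
move_arm(plan=[{"delta_pos": [-0.0033, 0, 0], "fingers": 1, "turn": [0, 0, 0]}, {"delta_pos": [-0.0033, 0, 0], "fingers": 1, "turn": [0, 0, 0]}, {"delta_pos": [-0.0033, 0, 0], "fingers": 1, "turn": [0, 0, 0]}])

```text
clock: 6.65
position: [0.5821, -0.1935, 0.0694]
ee_rot: [0.654, 0.756, 0.001, -0.001]
ft_force: [1.1, 9.4, 2.3]
grip_width: 0.186
grasp_force: 48.8
```

In the tool's units: -0.002 m / 0.6 = -0.0033.

Emit:
move_arm(plan=[{"delta_pos": [-0.0033, 0, 0], "fingers": 1, "turn": [0, 0, 0]}, {"delta_pos": [-0.0033, 0, 0], "fingers": 1, "turn": [0, 0, 0]}, {"delta_pos": [-0.0033, 0, 0], "fingers": 1, "turn": [0, 0, 0]}])

```text
clock: 7.02
position: [0.5824, -0.195, 0.0694]
ee_rot: [0.654, 0.756, 0.001, -0.001]
ft_force: [-0.5, 11.0, 2.8]
grip_width: 0.187
grasp_force: 48.8
```

In the tool's units: -0.002 m / 0.6 = -0.0033.

Emit:
move_arm(plan=[{"delta_pos": [-0.0033, 0, 0], "fingers": 1, "turn": [0, 0, 0]}, {"delta_pos": [-0.0033, 0, 0], "fingers": 1, "turn": [0, 0, 0]}, {"delta_pos": [-0.0033, 0, 0], "fingers": 1, "turn": [0, 0, 0]}])

```text
clock: 7.4
position: [0.5826, -0.1965, 0.0694]
ee_rot: [0.654, 0.756, 0.001, -0.002]
ft_force: [-0.1, 11.9, 3.0]
grip_width: 0.188
grasp_force: 48.8
```

In the tool's units: -0.002 m / 0.6 = -0.0033.

Emit:
move_arm(plan=[{"delta_pos": [-0.0033, 0, 0], "fingers": 1, "turn": [0, 0, 0]}, {"delta_pos": [-0.0033, 0, 0], "fingers": 1, "turn": [0, 0, 0]}, {"delta_pos": [-0.0033, 0, 0], "fingers": 1, "turn": [0, 0, 0]}])

```text
clock: 7.78
position: [0.5828, -0.1981, 0.0694]
ee_rot: [0.654, 0.756, 0.002, -0.002]
ft_force: [-0.9, 13.1, 3.4]
grip_width: 0.188
grasp_force: 48.8
```

In the tool's units: -0.002 m / 0.6 = -0.0033.

Emit:
move_arm(plan=[{"delta_pos": [-0.0033, 0, 0], "fingers": 1, "turn": [0, 0, 0]}, {"delta_pos": [-0.0033, 0, 0], "fingers": 1, "turn": [0, 0, 0]}, {"delta_pos": [-0.0033, 0, 0], "fingers": 1, "turn": [0, 0, 0]}])

```text
clock: 8.15
position: [0.5832, -0.2011, 0.0694]
ee_rot: [0.654, 0.756, 0.001, -0.001]
ft_force: [-0.2, 10.2, 2.2]
grip_width: 0.178
grasp_force: 48.8
```

In the tool's units: -0.002 m / 0.6 = -0.0033.

Emit:
move_arm(plan=[{"delta_pos": [-0.0033, 0, 0], "fingers": 1, "turn": [0, 0, 0]}, {"delta_pos": [-0.0033, 0, 0], "fingers": 1, "turn": [0, 0, 0]}, {"delta_pos": [-0.0033, 0, 0], "fingers": 1, "turn": [0, 0, 0]}])

```text
clock: 8.52
position: [0.5835, -0.2031, 0.0694]
ee_rot: [0.654, 0.756, 0.001, -0.001]
ft_force: [0.7, 10.0, 2.7]
grip_width: 0.192
grasp_force: 48.8
```

In the tool's units: -0.002 m / 0.6 = -0.0033.

Emit:
move_arm(plan=[{"delta_pos": [-0.0033, 0, 0], "fingers": 1, "turn": [0, 0, 0]}, {"delta_pos": [-0.0033, 0, 0], "fingers": 1, "turn": [0, 0, 0]}, {"delta_pos": [-0.0033, 0, 0], "fingers": 1, "turn": [0, 0, 0]}])

```text
clock: 8.9
position: [0.5837, -0.2049, 0.0694]
ee_rot: [0.654, 0.756, 0.001, -0.001]
ft_force: [-0.3, 10.5, 1.8]
grip_width: 0.189
grasp_force: 48.8
```

In the tool's units: -0.001 m / 0.6 = -0.0017.

Emit:
move_arm(plan=[{"delta_pos": [-0.0017, 0, 0], "fingers": 1, "turn": [0, 0, 0]}, {"delta_pos": [-0.0017, 0, 0], "fingers": 1, "turn": [0, 0, 0]}, {"delta_pos": [-0.0017, 0, 0], "fingers": 1, "turn": [0, 0, 0]}])

```text
clock: 9.28
position: [0.5838, -0.2057, 0.0694]
ee_rot: [0.654, 0.756, 0.001, -0.002]
ft_force: [-0.5, 12.0, 2.9]
grip_width: 0.19
grasp_force: 48.8
```

In the tool's units: -0.001 m / 0.6 = -0.0017.

Emit:
move_arm(plan=[{"delta_pos": [-0.0017, 0, 0], "fingers": 1, "turn": [0, 0, 0]}, {"delta_pos": [-0.0017, 0, 0], "fingers": 1, "turn": [0, 0, 0]}, {"delta_pos": [-0.0017, 0, 0], "fingers": 1, "turn": [0, 0, 0]}])

```text
clock: 9.65
position: [0.584, -0.2065, 0.0694]
ee_rot: [0.654, 0.756, 0.001, -0.002]
ft_force: [-0.5, 12.3, 4.1]
grip_width: 0.193
grasp_force: 48.8
```

In the tool's units: -0.001 m / 0.6 = -0.0017.

Emit:
move_arm(plan=[{"delta_pos": [-0.0017, 0, 0], "fingers": 1, "turn": [0, 0, 0]}, {"delta_pos": [-0.0017, 0, 0], "fingers": 1, "turn": [0, 0, 0]}, {"delta_pos": [-0.0017, 0, 0], "fingers": 1, "turn": [0, 0, 0]}])

```text
clock: 10.02
position: [0.5841, -0.2074, 0.0693]
ee_rot: [0.654, 0.756, 0.001, -0.002]
ft_force: [-1.0, 11.8, 4.0]
grip_width: 0.183
grasp_force: 48.8
```

In the tool's units: -0.001 m / 0.6 = -0.0017.

Emit:
move_arm(plan=[{"delta_pos": [-0.0017, 0, 0], "fingers": 1, "turn": [0, 0, 0]}, {"delta_pos": [-0.0017, 0, 0], "fingers": 1, "turn": [0, 0, 0]}, {"delta_pos": [-0.0017, 0, 0], "fingers": 1, "turn": [0, 0, 0]}])

```text
clock: 10.4
position: [0.5842, -0.2083, 0.0693]
ee_rot: [0.654, 0.756, 0.001, -0.002]
ft_force: [-1.4, 11.6, 3.2]
grip_width: 0.192
grasp_force: 48.8
```

In the tool's units: -0.001 m / 0.6 = -0.0017.

Emit:
move_arm(plan=[{"delta_pos": [-0.0017, 0, 0], "fingers": 1, "turn": [0, 0, 0]}, {"delta_pos": [-0.0017, 0, 0], "fingers": 1, "turn": [0, 0, 0]}, {"delta_pos": [-0.0017, 0, 0], "fingers": 1, "turn": [0, 0, 0]}])

```text
clock: 10.78
position: [0.5844, -0.2092, 0.0694]
ee_rot: [0.654, 0.756, 0.001, -0.002]
ft_force: [-0.9, 12.5, 3.8]
grip_width: 0.189
grasp_force: 48.8
```

Emit:
move_arm(plan=[{"delta_pos": [-0.0017, 0, 0], "fingers": 1, "turn": [0, 0, 0]}, {"delta_pos": [-0.0017, 0, 0], "fingers": 1, "turn": [0, 0, 0]}, {"delta_pos": [-0.0017, 0, 0], "fingers": 1, "turn": [0, 0, 0]}])

```text
clock: 11.15
position: [0.5845, -0.2102, 0.0694]
ee_rot: [0.654, 0.756, 0.001, -0.002]
ft_force: [-1.5, 13.3, 4.4]
grip_width: 0.191
grasp_force: 48.8
```

In the tool's units: -0.001 m / 0.6 = -0.0017.

Emit:
move_arm(plan=[{"delta_pos": [-0.0017, 0, 0], "fingers": 1, "turn": [0, 0, 0]}, {"delta_pos": [-0.0017, 0, 0], "fingers": 1, "turn": [0, 0, 0]}, {"delta_pos": [-0.0017, 0, 0], "fingers": 1, "turn": [0, 0, 0]}])

```text
clock: 11.52
position: [0.5846, -0.2112, 0.0694]
ee_rot: [0.654, 0.756, 0.001, -0.002]
ft_force: [-1.6, 12.3, 4.3]
grip_width: 0.186
grasp_force: 48.8
```

In the tool's units: -0.001 m / 0.6 = -0.0017.

Emit:
move_arm(plan=[{"delta_pos": [-0.0017, 0, 0], "fingers": 1, "turn": [0, 0, 0]}, {"delta_pos": [-0.0017, 0, 0], "fingers": 1, "turn": [0, 0, 0]}, {"delta_pos": [-0.0017, 0, 0], "fingers": 1, "turn": [0, 0, 0]}])

```text
clock: 11.9
position: [0.5848, -0.2122, 0.0693]
ee_rot: [0.654, 0.756, 0.001, -0.002]
ft_force: [-1.6, 12.7, 3.0]
grip_width: 0.189
grasp_force: 48.8
```

In the tool's units: -0.001 m / 0.6 = -0.0017.

Emit:
move_arm(plan=[{"delta_pos": [-0.0017, 0, 0], "fingers": 1, "turn": [0, 0, 0]}, {"delta_pos": [-0.0017, 0, 0], "fingers": 1, "turn": [0, 0, 0]}, {"delta_pos": [-0.0017, 0, 0], "fingers": 1, "turn": [0, 0, 0]}])

```text
clock: 12.28
position: [0.5849, -0.2131, 0.0694]
ee_rot: [0.654, 0.756, 0.001, -0.002]
ft_force: [-1.6, 12.3, 4.1]
grip_width: 0.184
grasp_force: 48.8
```

In the tool's units: -0.001 m / 0.6 = -0.0017.

Emit:
move_arm(plan=[{"delta_pos": [-0.0017, 0, 0], "fingers": 1, "turn": [0, 0, 0]}, {"delta_pos": [-0.0017, 0, 0], "fingers": 1, "turn": [0, 0, 0]}, {"delta_pos": [-0.0017, 0, 0], "fingers": 1, "turn": [0, 0, 0]}])

```text
clock: 12.65
position: [0.585, -0.2139, 0.0693]
ee_rot: [0.654, 0.756, 0.001, -0.002]
ft_force: [-1.5, 13.7, 4.3]
grip_width: 0.189
grasp_force: 48.8
```

Emit:
move_arm(plan=[{"delta_pos": [-0.0012, 0, 0], "fingers": 1, "turn": [0, 0, 0]}, {"delta_pos": [-0.0012, 0, 0], "fingers": 1, "turn": [0, 0, 0]}, {"delta_pos": [-0.0012, 0, 0], "fingers": 1, "turn": [0, 0, 0]}])

```text
clock: 13.02
position: [0.5851, -0.2145, 0.0693]
ee_rot: [0.654, 0.756, 0.002, -0.002]
ft_force: [-1.7, 13.2, 4.6]
grip_width: 0.186
grasp_force: 48.8
```

In the tool's units: 0.003 m / 0.6 = 0.005, 0.0015 m / 0.6 = 0.0025.

Emit:
move_arm(plan=[{"delta_pos": [0.0025, 0, 0], "fingers": 1, "turn": [0, 0, 0]}, {"delta_pos": [0.005, 0, 0], "fingers": 1, "turn": [0, 0, 0]}, {"delta_pos": [0.005, 0, 0], "fingers": 1, "turn": [0, 0, 0]}, {"delta_pos": [0.005, 0, 0], "fingers": 1, "turn": [0, 0, 0]}])

```text
clock: 13.52
position: [0.5848, -0.2124, 0.0694]
ee_rot: [0.654, 0.756, 0.001, -0.001]
ft_force: [-0.0, 10.2, 3.4]
grip_width: 0.188
grasp_force: 48.8
```

In the tool's units: 0.0015 m / 0.6 = 0.0025.

Emit:
move_arm(plan=[{"delta_pos": [0.0025, 0, 0], "fingers": 1, "turn": [0, 0, 0]}, {"delta_pos": [0.0025, 0, 0], "fingers": 1, "turn": [0, 0, 0]}, {"delta_pos": [0.0025, 0, 0], "fingers": 1, "turn": [0, 0, 0]}])

```text
clock: 13.9
position: [0.5848, -0.2122, 0.0694]
ee_rot: [0.655, 0.756, 0.001, -0.001]
ft_force: [2.0, 7.2, 0.7]
grip_width: 0.192
grasp_force: 48.8
```

The sear seems to have caught: the pose held while the force fell. I'll ease off the rest.

In the tool's units: 0.0025 m / 0.6 = 0.0042, 0.001 m / 0.6 = 0.0017.

Emit:
move_arm(plan=[{"delta_pos": [0.0017, 0, 0], "fingers": 1, "turn": [0, 0, 0]}, {"delta_pos": [0.0042, 0, 0], "fingers": 1, "turn": [0, 0, 0]}, {"delta_pos": [0.0042, 0, 0], "fingers": 1, "turn": [0, 0, 0]}, {"delta_pos": [0.0042, 0, 0], "fingers": 1, "turn": [0, 0, 0]}])

```text
clock: 14.4
position: [0.5847, -0.2119, 0.0695]
ee_rot: [0.655, 0.755, 0.001, 0.0]
ft_force: [5.3, 1.4, -2.1]
grip_width: 0.19
grasp_force: 48.8
```

In the tool's units: -0.13 m / 0.6 = -0.2167, -0.1 m / 0.6 = -0.1667.

Emit:
move_arm(plan=[{"delta_pos": [0, 0, 0], "fingers": 0.5, "turn": [0, 0, 0]}, {"delta_pos": [0, 0, 0], "fingers": 0, "turn": [0, 0, 0]}, {"delta_pos": [0, 0, 0], "fingers": 0, "turn": [0, 0, 0]}, {"delta_pos": [0, 0, 0], "fingers": 0, "turn": [0, 0, 0]}, {"delta_pos": [0, 0, 0], "fingers": 0, "turn": [0, 0, 0]}, {"delta_pos": [0, 0, 0], "fingers": 0, "turn": [0, 0, 0]}, {"delta_pos": [0, 0, -0.0833], "fingers": 0, "turn": [0, 0, 0]}, {"delta_pos": [0, 0, -0.1667], "fingers": 0, "turn": [0, 0, 0]}, {"delta_pos": [0, 0, -0.2167], "fingers": 0, "turn": [0, 0, 0]}, {"delta_pos": [0, 0, -0.2167], "fingers": 0, "turn": [0, 0, 0]}, {"delta_pos": [0, 0, -0.2167], "fingers": 0, "turn": [0, 0, 0]}])

```text
clock: 15.78
position: [0.5835, -0.2124, 0.1985]
ee_rot: [0.656, 0.755, -0.0, -0.0]
ft_force: [0.0, -0.6, 0.0]
grip_width: 1.0
grasp_force: 0.0
```

Run:
```python
from h import *
o=get_obs(); c=camera("wrist"); print(o["position"].round(4),o["ft_force"].round(2),o["ee_rot"].round(4))
T=c["tool_from_camera"]; R=Rn.from_quat(o["ee_rot"]).as_matrix()
c["R"]=np.eye(3);c["t"]=np.zeros(3)
P=cloud(c); P=(P@T[:3,:3].T+T[:3,3])@R.T+o["position"]
Q=P.reshape(-1,3)[(c["range_z"]>0).ravel()]
for nm,b in dict(cap=(.55,.63,-.26,-.13,.097,.115),housing=(.50,.62,-.16,-.02,.083,.0905)).items():
    q=Q[(Q[:,0]>b[0])&(Q[:,0]<b[1])&(Q[:,1]>b[2])&(Q[:,1]<b[3])&(Q[:,2]>b[4])&(Q[:,2]<b[5])].astype(np.float32)
    if len(q)>3: r=cv2.minAreaRect(q[:,:2].copy()); print(nm,len(q),q.mean(0).round(4),np.round(r[0],4),np.round(r[1],4),round(r[2],2))
```

```text
[ 0.5835 -0.2124  0.1985] [ 0.05 -0.65  0.03] [ 6.556e-01  7.551e-01 -3.000e-04 -4.000e-04]
cap 444 [ 0.5838 -0.211   0.1031] [ 0.5842 -0.2128] [0.0211 0.0214] 50.68
housing 5608 [ 0.5689 -0.1041  0.0861] [ 0.5691 -0.1046] [0.0541 0.0409] 7.97
```

The cap is at y=-0.213, so the striker is still drawn and only the sear holds it. I'll shut the fingers and move above the trigger.

Emit:
move_arm(plan=[{"delta_pos": [0, 0, 0], "turn": [0, 0, 0], "fingers": 1}, {"delta_pos": [0.0833, 0, 0], "turn": [0, 0, 0], "fingers": 1}, {"delta_pos": [0.1667, 0, 0], "turn": [0, 0, 0], "fingers": 1}, {"delta_pos": [0.25, 0, 0], "turn": [0, 0, 0], "fingers": 1}, {"delta_pos": [0.3167, 0.0017, 0], "turn": [0, 0, 0], "fingers": 1}, {"delta_pos": [0.355, 0.0017, 0], "turn": [0, 0, 0], "fingers": 1}, {"delta_pos": [0.355, 0.0017, 0.05], "turn": [0, 0, 0], "fingers": 1}, {"delta_pos": [0.355, 0.0017, 0.1], "turn": [0, 0, 0], "fingers": 1}, {"delta_pos": [0.355, 0.0017, 0.1333], "turn": [0, 0, 0], "fingers": 1}, {"delta_pos": [0.355, 0.0017, 0.1333], "turn": [0, 0, 0], "fingers": 1}, {"delta_pos": [0.355, 0.0017, 0.1333], "turn": [0, 0, 0], "fingers": 1}])

```text
clock: 17.2
position: [0.5555, -0.0012, 0.1202]
ee_rot: [0.656, 0.755, 0.0, 0.0]
ft_force: [0.2, -1.0, 0.6]
grip_width: 0.003
grasp_force: 0.0
```

In the tool's units: 0.026 m / 0.6 = 0.0433, 0.024 m / 0.6 = 0.04.

Emit:
move_arm(plan=[{"delta_pos": [0, 0, 0.02], "turn": [0, 0, 0], "fingers": 1}, {"delta_pos": [0, 0, 0.03], "turn": [0, 0, 0], "fingers": 1}, {"delta_pos": [0, 0, 0.035], "turn": [0, 0, 0], "fingers": 1}, {"delta_pos": [0, 0, 0.04], "turn": [0, 0, 0], "fingers": 1}, {"delta_pos": [0, 0, 0.0433], "turn": [0, 0, 0], "fingers": 1}, {"delta_pos": [0, 0, 0.0433], "turn": [0, 0, 0], "fingers": 1}])

```text
clock: 17.95
position: [0.5552, 0.0014, 0.0938]
ee_rot: [0.655, 0.756, 0.001, -0.001]
ft_force: [-2.0, 8.3, 5.2]
grip_width: -0.001
grasp_force: 3.8
```

```bash
cat > chk.py <<'E'
from h import *
c=camera("top"); P=cloud(c); Q=P.reshape(-1,3)
b=(.55,.63,-.26,-.13,.097,.115)
q=Q[(Q[:,0]>b[0])&(Q[:,0]<b[1])&(Q[:,1]>b[2])&(Q[:,1]<b[3])&(Q[:,2]>b[4])&(Q[:,2]<b[5])]
print(len(q),q.mean(0).round(4),get_obs()["ft_force"].round(2))
E
python3 chk.py
```

```text
35 [ 0.5774 -0.1693  0.1031] [-1.4   7.64  5.29]
```

Fired: the knob is now at y=-0.169, forward of its first rest place. I'll lift clear and check.

In the tool's units: -0.12 m / 0.6 = -0.2, -0.08 m / 0.6 = -0.1333.

Emit:
move_arm(plan=[{"delta_pos": [0, 0, -0.0167], "turn": [0, 0, 0], "fingers": 1}, {"delta_pos": [0, 0, -0.0667], "turn": [0, 0, 0], "fingers": 1}, {"delta_pos": [0, 0, -0.1333], "turn": [0, 0, 0], "fingers": 1}, {"delta_pos": [-0.05, 0, -0.2], "turn": [0, 0, 0], "fingers": 1}, {"delta_pos": [-0.1, 0, -0.2], "turn": [0, 0, 0], "fingers": 1}, {"delta_pos": [-0.1, 0, -0.2], "turn": [0, 0, 0], "fingers": 1}, {"delta_pos": [-0.1, 0, -0.2], "turn": [0, 0, 0], "fingers": 1}])

```text
clock: 18.88
position: [0.5631, -0.0604, 0.2132]
ee_rot: [0.656, 0.755, -0.0, -0.0]
ft_force: [-0.3, -0.4, -0.4]
grip_width: -0.003
grasp_force: 0.0
```

```bash
python3 chk.py
python3 - <<'E'
from h import *
c=camera("wrist"); cv2.imwrite("pics/w2.png",cv2.resize(c["color"][...,::-1],(800,600)))
E
```

```text
0 [nan nan nan] [-0.28 -0.15  0.31]chk.py:5: RuntimeWarning: Mean of empty slice.
  print(len(q),q.mean(0).round(4),get_obs()["ft_force"].round(2))
  ret = um.true_divide(
```

View pics/w2.png

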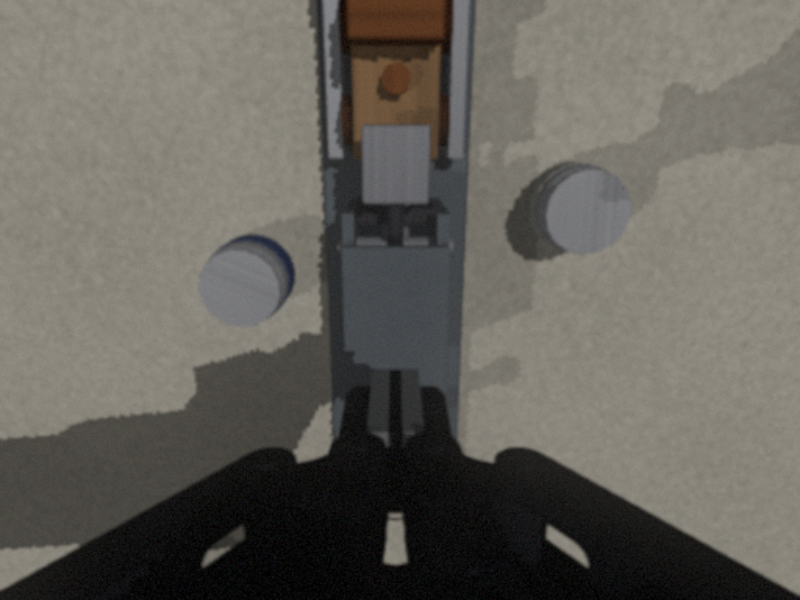

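The wrist view shows the toy, trigger (396,165) and tins undisturbed. The gripper hides the knob, so I'll back off to measure it and look for the dowel.

In the tool's units: -0.13 m / 0.6 = -0.2167, -0.03 m / 0.6 = -0.05.

Emit:
move_arm(plan=[{"delta_pos": [-0.0833, 0, -0.025], "turn": [0, 0, 0], "fingers": 1}, {"delta_pos": [-0.1667, 0, -0.05], "turn": [0, 0, 0], "fingers": 1}, {"delta_pos": [-0.2167, 0, -0.05], "turn": [0, 0, 0], "fingers": 1}, {"delta_pos": [-0.2167, 0, -0.05], "turn": [0, 0, 0], "fingers": 1}, {"delta_pos": [-0.2167, 0, -0.05], "turn": [0, 0, 0], "fingers": 1}, {"delta_pos": [-0.2167, 0, -0.05], "turn": [0, 0, 0], "fingers": 1}])

```text
clock: 19.73
position: [0.5818, -0.1877, 0.2434]
ee_rot: [0.655, 0.756, 0.0, -0.0]
ft_force: [0.4, 0.5, 0.4]
grip_width: -0.0
grasp_force: 0.0
```

Run:
```python
from h import *
o=get_obs(); c=camera("wrist"); print(o["position"].round(4),o["ft_force"].round(2))
T=c["tool_from_camera"]; R=Rn.from_quat(o["ee_rot"]).as_matrix()
c["R"]=np.eye(3);c["t"]=np.zeros(3)
P=cloud(c); P=(P@T[:3,:3].T+T[:3,3])@R.T+o["position"]
def st(P,m,tag):
    Q=P.reshape(-1,3)[m.ravel()>0]
    b=(.55,.63,-.26,-.13,.097,.115)
    q=Q[(Q[:,0]>b[0])&(Q[:,0]<b[1])&(Q[:,1]>b[2])&(Q[:,1]<b[3])&(Q[:,2]>b[4])&(Q[:,2]<b[5])].astype(np.float32)
    if len(q)>3: print(tag,len(q),q.mean(0).round(4),np.round(cv2.minAreaRect(q[:,:2].copy())[0],4))
st(P,c["range_z"],"wrist")
a=dict(np.load("scene.npz"))["color"]; s=camera("scene"); st(cloud(s),s["range_z"],"scene")
f=lambda im: cv2.resize(im[190:280,180:280,::-1],(400,360),interpolation=cv2.INTER_CUBIC)
cv2.imwrite("pics/s2.png",np.hstack([f(a),f(s["color"])]))
```

```text
[ 0.5818 -0.1877  0.2434] [0.38 0.47 0.39]
wrist 345 [ 0.5785 -0.1739  0.1029] [ 0.5788 -0.1749]
scene 34 [ 0.5815 -0.1763  0.1026] [ 0.5796 -0.1754]
```

View pics/s2.png

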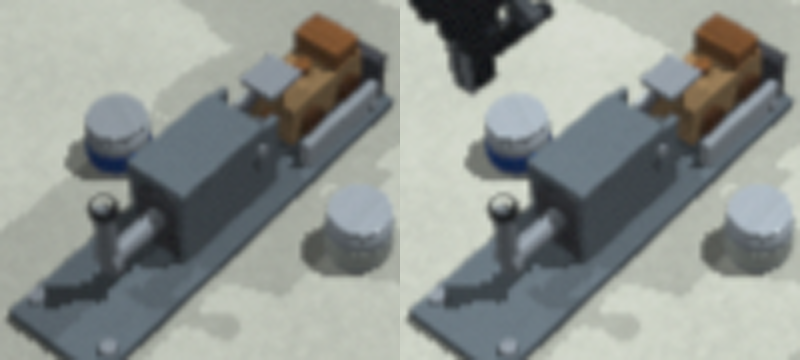

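The left and right crops show the knob back at rest (500,210) and the tins unmoved. I'll enlarge the gap under the trigger.

Run:
```python
from h import *
a=dict(np.load("scene.npz"))["color"]; s=camera("scene")["color"]
f=lambda im: cv2.resize(im[198:233,232:267,::-1],(400,400),interpolation=cv2.INTER_CUBIC)
cv2.imwrite("pics/s3.png",cv2.convertScaleAbs(np.hstack([f(a),f(s)]),alpha=1.5))
```

```text
(no output)
```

View pics/s3.png

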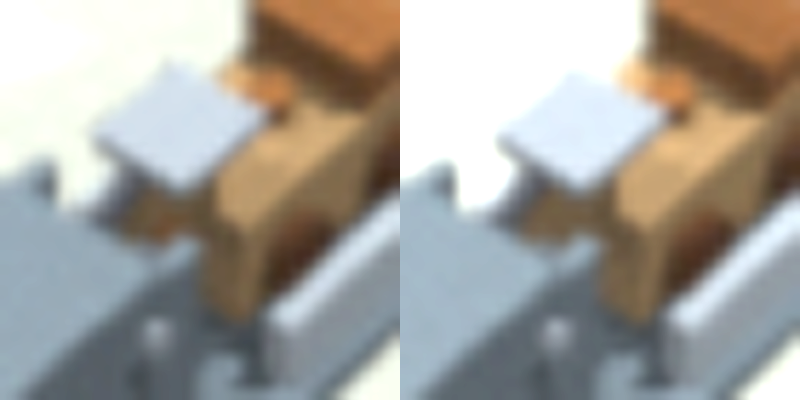

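Before firing, the orange dowel showed proud at (165,228). After firing it is gone, at (565,228), so the dowel is home. I'm handing in.

```bash
python3 -c "
from workcell import hand_in; print(hand_in())"
```

```text
the job is handed in; nothing more can be done
None
```

The job is handed in: the sear caught at about 39 mm of draw and held the striker alone, the trigger fired it, the striker is back at rest, and the dowel no longer shows proud in the scene view; hand-in returned no verdict.

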